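# Load the cake-board magazine and close its cover

### The job

Press the stack of gold cake boards squarely down into the sprung magazine with the black-handled hand press, until the stack bottoms out level and the red catches at both ends snap over the top board. Stand the press back flat in its aluminium rest, and slide the blue cover along its rails over the boards and past the small end ridge until it is fully home. Leave the other things on the table where they are.

Things in the scene. Friction and masses are not known exactly. Their poses are not given: they have to be found in the camera images.
- magazine: Stainless board magazine fixed to the table, 140 x 410 x 92 mm high. Origin: centre of its underside; its y axis is the long axis and the direction in which the cover closes. On the +y half is the open well (94 x 154 mm inside, its centre 90 mm along +y from the origin) that holds the boards; on the -y half is a flat deck where the cover parks. C-shaped rails run along both long sides, 102 mm apart between their lips, lip tops 92 mm above the table; end plates are as high.
- boards_top (a point): Centre of the top face of the stack of ten rigid gold cake boards, one bundle of 90 (x) x 150 (y) x 36 mm, about 0.3 kg, lying in the well, its y axis along the magazine's. z up. At the start the top stands about 96 mm above the table, 4 mm above the rail lips, on a sprung lifter; bottomed out it is at 66 mm; held under the catches at 69 to 70 mm. 2 mm play to the well all round.
- lifter (a joint): Sprung lifter plate under the boards, pushed down: 0 = up (start), 0.030 m = boards bottomed out on the fixed corner stops (lifter and boards can also rock a little). It pushes up with about 5 N at the top and 15 N at the bottom. When the catches hold the boards it reads about 0.0265.
- catch_far (a joint): Sprung red catch, 36 mm wide, in the middle of the well's +y end: 0 = out, reaching 8 mm into the well with its underside 69.5 mm above the table; about 0.006 m at the start, held back by the ends of the boards. It snaps out by itself over the top board when that has been pressed below it.
- catch_near (a joint): The like catch at the well's -y end, with the same values. 138 mm are left between the two catches when out.
- press_grip (a point): Point to grasp on the loose hand press, in the middle of its black upright grip (84 mm long along x, 26 mm thick along y, from 14 to 72 mm above the underside). The flat white sole below is 116 (x) x 66 (y) x 14 mm; its underside is 49 mm below this point, z up. Mass about 0.42 kg. It stands in its rest with its x axis along the rest's; on the boards the 116 mm side goes along the magazine's y, between the catches.
- rest_in (a point): Centre of the inner floor (3 mm above the table) of the aluminium press rest, a fixed shallow tray of 164 (x) x 112 (y) mm outside, 14 mm high, walls 3 mm; it may be left or right of the magazine.
- cover (a joint): Blue cover in the magazine's rails, sliding along the magazine's +y: start 0 to 0.02 m (parked over the deck), 0.205 m = fully home over the well. Sliding takes about 2 N; forcing its front edge over the end ridge, in the last 25 mm, takes roughly 8 to 10 N. It cannot pass while the boards stand above the deck.
- cover_grip (a point): Middle of the cover's upright grip, 70 mm (x) x 18 mm thick along the sliding direction (y), 32 mm high; this point is 106 mm above the table, 18 mm above the top face of the cover and 14 mm below the top of the grip. Axes as the magazine's.
- ridge (a joint): Small sprung end ridge across the far (+y) end of the deck, 50 mm long, standing 3 mm proud: 0 = up; it is pushed down as the cover's edge passes and springs up into the cover's groove when it is home.
- tub: Bystander: small ivory plastic tub 180 x 130 x 80 mm, on the other side from the press rest. Origin: centre of its underside.
- spare_boards: Bystander: banded pile of spare gold boards 90 x 150 x 25 mm on the table. Origin: centre of its underside.
- shaker: Bystander: aluminium sugar shaker, 72 mm wide, 128 mm high. Origin: centre of its underside.
- press: The whole loose hand press; origin: centre of its sole's underside, axes as at press_grip.
- boards: The whole stack of boards; origin: centre of its underside, axes as at boards_top.
Things that resemble listed ones, but are neither listed nor needed, are in the scene too. What is shaped like the boards but green or purple is not meant.

How it is judged:
On the way, in this order (a step that is already met when the one before it is completed fails the run):
1. the press, standing square on the boards, has pushed them down level on to the bottom stops (value of joint lifter above 0.0285 m and angle between boards_top's own z axis and vertical below 0.03 rad and angle between press_grip's own z axis and vertical below 0.05 rad and contact force between press and boards above 2 N), for 0.1 s.
2. the cover is home past the ridge over the latched boards (value of joint lifter above 0.0245 m and value of joint each of catch_far, catch_near below 0.0025 m and angle between boards_top's own z axis and vertical below 0.03 rad and value of joint cover above 0.201 m and value of joint ridge below 0.0015 m), for 0.2 s.
At the end, for the whole second after the job is handed in: Boards level (0.03 rad) under both catches: lifter over 0.0245 m, catches under 0.0025 m. Cover over 0.201 m, ridge sprung up (under 0.0015 m). Press at rest, upright (0.05 rad), flat on the floor of its rest within 30 mm of its centre (all of step 2 and horizontal distance between press_grip and rest_in below 0.03 m and angle between press_grip's own z axis and vertical below 0.05 rad and z of press_grip in the frame of rest_in below 0.053 m and linear speed of press below 0.02 m/s); the robot touches nothing.
It fails at once if one of the bystanders is moved more than 30 mm (distance of any of tub, spare_boards, shaker from where it was at the start of the episode above 0.03 m).
It also fails if it takes over 67 s, if anything falls off the work surface, if the arm or the gripper's body presses on something with over 40 N, if the wrist force passes 120 N, or if a joint passes its speed limit or range.

### The arm

A 7-joint arm with a two-finger parallel gripper is mounted at the origin on the work surface. World frame = base frame: x ahead of the robot, y to its left, z up, the work surface at z = 0. Lengths are in m, angles in rad, forces in N, time in s.
With the tool pointing down it reaches from about 0.4 to 0.75 m from the base axis. Payload 19.5 kg.
Tool frame: the origin (TCP) lies on the centre line of the jaws, within the pads' length; the fingertips stand 11 mm ahead of it and the grasp point (between the pads) lies 8 mm behind it (finger_overhang is the distance from the TCP to the fingertips, in m); z points along the fingers, y is the direction in which the jaws open and shut (so a half turn about z gives the same grasp; the last joint's range is limited). The gripper opens to 85 mm and grips with 20 to 120 N. Pads are 22 mm wide; open, the fingers measure 114 mm over their backs; the gripper's body (76 mm by 85 mm) begins 54 mm behind the grasp point. The pads swing forward as they close: fully open they stand 13 mm farther back than shut.
Start: joints at [1.152, 0.707, -0.028, 1.485, 0.022, 0.951, -0.075], TCP at [0.212, -0.535, 0.242] pointing down, gripper open.
Joint ranges: [-2.71, 2.71], [-0.32, 2.16], [-1.57, 1.52], [0, 2.45], [-1.46, 4.6], [0, 2.02], [-2.83, 2.83]. Speed limits (rad/s): [1.89, 1.89, 2.57, 2.57, 3.01, 3.01, 3.01].

### API

Orientations are given as a unit quaternion [x, y, z, w].
In Python, from bench import * gives the robot as it stands. The module is installed in compiled form; this text tells all that it offers.
- The arm moves only by the tool jog_arm, never from a script. Its argument "moves" is a list of rows, each a list of 7 numbers: the shift along the world's x, y, z normalised to -1 to 1, where 1 is 25 cm, then the turn, a rotation vector about the world's x, y, z normalised to -1 to 1, where 1 is 2 pi rad, then the opening, from 0 (shut) to 1 (fully open). In form: [[tx, ty, tz, ax, ay, az, claw], ...]. A call has 1 to 20 rows; each row shifts and turns the commanded pose from where the row before left it; what a row does not reach is not made up. A row lasts 1/12 s, in which the tool goes at most 41.7 mm and 7.16 degrees, less where a joint would pass 70% of its speed; a pose out of reach is approached as far as the arm can. A call with a number of a shift or a turn outside -1 to 1 is refused whole. A call with a gripper value outside its range is refused whole. The fingers move at their own pace and stop on an object; "grip_force" is the grip in N (left out, the last holds). Time passes only in rows, so rows that do not move let the fingers close. It gives the time, the measured TCP pose, the force and the opening at its end, in the units of the state.
- state(): the state, without advancing time (a new reading comes with each control period).
- snapshot(name): name is "side" or "top"; returns the picture (400x640x3 uint8, blue, green, red); there is no depth.
- camera_info(name): a dict with "vfov" (degrees; the focal length in pixels is half the picture's height over the tangent of half this angle, whatever the lens; pixels are square), "cx", "cy" (the principal point, pixels), "R" (3x3) and "t" (3): a world point X has camera coordinates R X + t. Camera axes: x right, y down, z forward; pixel columns grow to the right and rows downward; lengths in m; the calibration is good to about 2 mm. A picture is of the moment at which its call begins. camera_info takes no time and is no camera call.
- sign_off(): hands the job in, once; it reports no verdict.
Trained networks look in the newest picture that a camera, given by its name, has taken for a name from the list of things; names that differ only in an ending like _2 or _b are one class to them, and where a whole thing is asked for, a point or a joint stands for the part that bears it (a point fixed in the world has none). Each returns a list of dicts, best first, with "p" (0 to 1); they miss things now and then, are a little off and sometimes report something else, mostly with a low value. They report only what shows in the picture. A call takes as long as a camera call. They do not tell look-alikes from the thing itself.
- find_in(camera, query): "at" ([x, y, z] in m, in world coordinates, good to about 4 mm: the middle of the surface that is visible of it).
- silhouettes(camera, query): "region" (400x640 bool, what is visible of it).
- tip_of(camera, query): "at" ([x, y, z] in m, in world coordinates, good to about 4 mm: a listed point, or the origin of a listed thing).
The state is a dict: "t": time; "qpos": joint angles; "joint_velocities": joint speeds; "joint_torque": joint torques, N m; "position": TCP position; "tcp_rot": TCP orientation; "contact_force": force on the tool from outside, world axes, zero at the start; "torque": the same for the moment, N m; "opening": finger opening in m.
Only numpy, scipy, OpenCV 4.12 (cv2) and the standard library are available. Lean on these libraries where they do the work, as an engineer would, in place of code of your own. Each camera call takes 0.05 s, during which the arm holds its last target. There are 200 camera calls.

## Working session

There is one attempt and no reset: what is moved stays moved. The work goes in short steps, Python scripts to look and compute and a tool call to move; the robot and the scene stay as the last step left them, time stands still between calls to the robot, and variables do not carry over. Pictures are saved under pics/ and viewed, about 8 in all and at most 12, crops included, and the job is handed in when it is done.

Besides the shell and the picture viewer there is one more tool, called after ">>>" as name([rows], argument=value, ...), one row to a line, values as JSON. jog_arm: Moves the arm, as the interface text tells. Its arguments: {"type":"object","properties":{"moves":{"type":"array","items":{"type":"array","items":{"type":"number","minimum":-1,"maximum":1}}},"grip_force":{"type":"number"}},"required":["moves"]}

```bash
mkdir -p pics
python3 - <<'E'
from bench import *
import cv2,numpy as np
for c in("top","side"):
    im=snapshot(c);cv2.imwrite(f"pics/{c}0.png",im)
    i=camera_info(c);print(c,i)
    for q in["magazine","boards_top","press_grip","rest_in","cover_grip","tub","spare_boards","shaker","press","catch_far","catch_near"]:
        f=tip_of if not q.startswith("catch") else find_in
        print(c,q,[(np.round(d["at"],3).tolist(),round(d["p"],2)) for d in f(c,q)[:4]])
s=state();print(s)
E
```

```text
top {'vfov': 49.3851269460745, 'cx': 321.9967467255304, 'cy': 205.09268341339262, 'R': array([[ 0.01202305, -0.99975256,  0.01871561],
       [-0.98519204, -0.01504524, -0.1707931 ],
       [ 0.17103242, -0.01638502, -0.98512915]]), 't': array([-0.02449912,  0.51893706,  1.18393758])}
top magazine [([0.507, -0.034, 0.003], 0.87)]
top boards_top [([0.504, 0.052, 0.096], 0.95), ([0.256, -0.4, 0.037], 0.71), ([0.239, 0.384, 0.033], 0.62)]
top press_grip [([0.493, -0.419, 0.049], 0.86)]
top rest_in [([0.482, -0.416, 0.005], 0.97)]
top cover_grip [([0.5, -0.134, 0.102], 0.85)]
top tub [([0.458, 0.396, -0.001], 0.89)]
top spare_boards [([0.74, -0.129, -0.004], 0.83)]
top shaker [([0.745, 0.076, -0.003], 0.64)]
top press [([0.497, -0.419, 0.005], 0.7)]
top catch_far []
top catch_near []
side {'vfov': 43.88098084099551, 'cx': 320.42202072574764, 'cy': 188.81426924991294, 'R': array([[-0.90319786, -0.42920053,  0.00453035],
       [-0.25056444,  0.51865255, -0.8174454 ],
       [ 0.34849832, -0.73945009, -0.57598827]]), 't': array([0.44779323, 0.19835758, 1.47009394])}
side magazine [([0.507,
[... 648 characters left out ...]
641,  0.70650402, -0.02757862,  1.48460493,  0.02199157,
        0.95091113, -0.07552547]), 'joint_velocities': array([-2.02645946e-03,  6.80448739e-04, -1.04073687e-03, -4.41451544e-04,
       -7.54649071e-04,  1.57233497e-03,  3.26853673e-05]), 'joint_torque': array([-7.06963601e-05, -8.82963896e+01,  1.23411845e+00, -2.36365807e+01,
        1.71221449e-02,  2.02211209e-03,  6.40329995e-05]), 'position': array([ 0.21155255, -0.53463544,  0.24226471]), 'tcp_rot': array([ 9.82311385e-01,  1.87254744e-01, -1.42591588e-05, -6.09953354e-05]), 'contact_force': array([ 0.34982076,  0.14537534, -0.21623932]), 'torque': array([-0.0188381 , -0.01105903, -0.01817191]), 'opening': 0.08531837133534574}
```

View pics/top0.png

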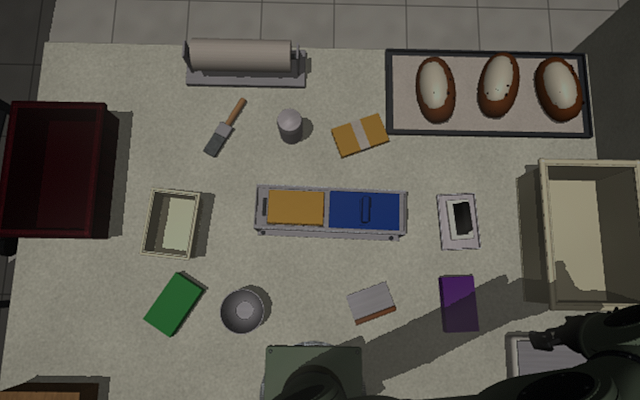

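View pics/side0.png

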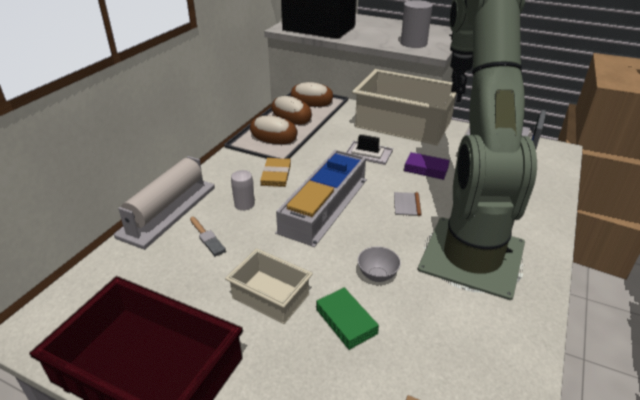

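```bash
cat > h.py <<'E'
from bench import *
import cv2,numpy as np
def ray(c,uv,z):
    i=camera_info(c);f=200/np.tan(np.radians(i["vfov"]/2))
    uv=np.atleast_2d(uv).astype(float)
    d=np.c_[(uv[:,0]-i["cx"])/f,(uv[:,1]-i["cy"])/f,np.ones(len(uv))]@i["R"]
    o=-i["R"].T@i["t"]
    return (o+d*((z-o[2])/d[:,2])[:,None])[:,:2]
def pts(c,P):
    i=camera_info(c);f=200/np.tan(np.radians(i["vfov"]/2))
    X=np.atleast_2d(P)@i["R"].T+i["t"]; return X[:,:2]/X[:,2:]*f+[i["cx"],i["cy"]]
def rect(c,m,z):
    cs,_=cv2.findContours(m.astype(np.uint8),cv2.RETR_EXTERNAL,cv2.CHAIN_APPROX_NONE)
    k=max(cs,key=cv2.contourArea)[:,0]
    r=cv2.minAreaRect((ray(c,k,z)*1000).astype(np.float32))
    return np.round(r[0],1),np.round(r[1],1),round(r[2],2)
def best(c,fn,q,near):
    L=fn(c,q); 
    return L
E
python3 - <<'E'
from h import *
im=snapshot("top");sd=snapshot("side")
b,g,r=[im[...,k].astype(int) for k in range(3)]
blue=(b>r+40)&(b>g+20); blue[:,:300]=0;blue[:,420:]=0
gold=(r>b+70)&(r>120);gold[:175]=0;gold[240:]=0;gold[:,:250]=0;gold[:,340:]=0
print("gold",rect("top",gold,.096)); print("blue",rect("top",blue,.088))
for q,z in[("magazine",.092),("press_grip",.072),("press",.014),("rest_in",.014),("boards_top",.096),("cover_grip",.12)]:
    for d in silhouettes("top",q)[:2]:
        m=d["region"]
        if m.sum()>20: print(q,round(d["p"],2),m.sum(),rect("top",m,z))
a=cv2.resize(im[180:260,240:500],None,fx=3,fy=3,interpolation=cv2.INTER_CUBIC)
s=cv2.resize(sd[120:250,270:470],None,fx=3.5,fy=3.5,interpolation=cv2.INTER_CUBIC)
o=np.zeros((240+345+10,800,3),np.uint8)
o[:240,:780]=a; s=cv2.resize(s,(531,345));o[250:,:531]=s
cv2.imwrite("pics/crop1.png",o)
E
```

```text
gold (array([505. ,  55.2]), array([146.1,  87.3]), 88.25)
blue (array([ 499.5, -130.5]), array([188.2,  99.9]), 88.48)
magazine 0.64 5769 (array([491.7, -35.8]), array([412.2, 140.7]), 88.4)
press_grip 0.83 936 (array([ 480.5, -394.4]), array([110.9,  67.2]), 5.88)
press_grip 0.55 1635 (array([ 716.5, -119.7]), array([ 96.2, 150.6]), 20.67)
press 0.87 934 (array([ 488.9, -413.9]), array([116.2,  71.2]), 6.82)
rest_in 0.58 1091 (array([ 482. , -410.7]), array([161.2, 114.4]), 3.26)
boards_top 0.89 1916 (array([503. ,  56.1]), array([ 95.9, 151. ]), 0.67)
boards_top 0.86 1926 (array([243.9, 365.2]), array([ 89.4, 143.6]), 58.13)
cover_grip 0.86 2569 (array([ 493.2, -125.6]), array([185.4,  99. ]), 88.57)
```

View pics/crop1.png

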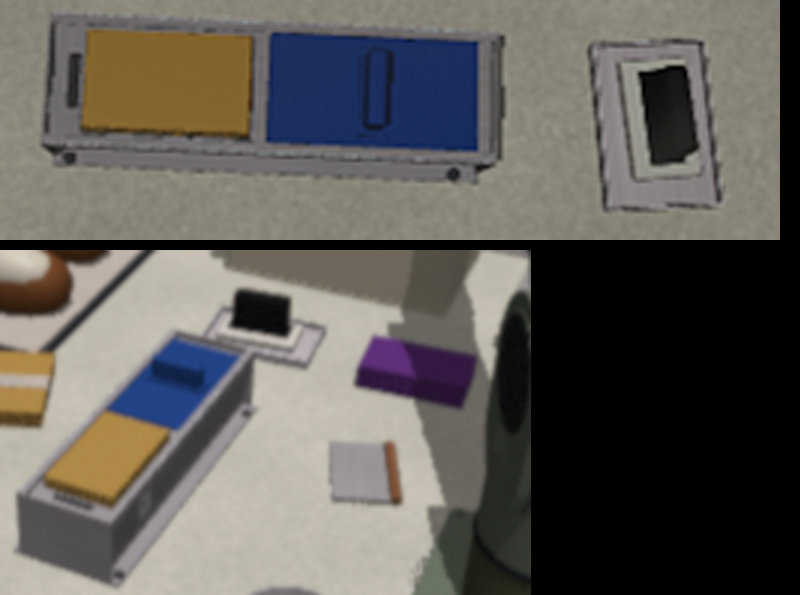

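```bash
cat >> h.py <<'E'
from scipy.optimize import minimize
def box(sx,sy,z0,z1): return np.array([[a*sx/2,b*sy/2,z] for a in(-1,1) for b in(-1,1) for z in(z0,z1)])
def proj(c,boxes,p):
    m=np.zeros((1600,2560),np.uint8);C,S=np.cos(p[2]),np.sin(p[2])
    for B in boxes:
        W=np.c_[B[:,0]*C-B[:,1]*S+p[0],B[:,0]*S+B[:,1]*C+p[1],B[:,2]]
        cv2.fillConvexPoly(m,cv2.convexHull(np.round((pts(c,W)+.5)*4).astype(np.int32)),1)
    return cv2.resize(m.astype(np.float32),(640,400),interpolation=cv2.INTER_AREA)
def fit(masks,boxes,p0):
    def cost(v):
        p=[p0[0]+v[0]/100,p0[1]+v[1]/100,p0[2]+v[2]/10]; e=0
        for c,m in masks.items():
            q=proj(c,boxes,p); e+=np.abs(q-m).sum()/m.sum()
        return e
    best=min((minimize(cost,[0,0,a],method="Nelder-Mead",options=dict(initial_simplex=np.array([[0,0,a],[.6,0,a],[0,.6,a],[0,0,a+.6]]))) for a in(-1,0,1)),key=lambda r:r.fun)
    v=best.x; return np.round([p0[0]+v[0]/100,p0[1]+v[1]/100,np.degrees(p0[2]+v[2]/10)],4),round(best.fun,3)
def mask(c,q,xy):
    L=[d for d in silhouettes(c,q) if d["region"].sum()>50]
    u=pts(c,[xy])[0]
    return min(L,key=lambda d:np.hypot(*(np.argwhere(d["region"]).mean(0)[::-1]-u)))["region"]
E
python3 - <<'E'
from h import *
T,S=snapshot("top"),snapshot("side")
P=[box(.116,.066,.003,.017),box(.084,.026,.017,.075)]
R=[box(.164,.112,0,.014)]
pm={c:mask(c,"press",[.495,-.418,.03]) for c in("top","side")}
for k in(["top"],["side"],["top","side"]): print("press",k,fit({c:pm[c] for c in k},P,[.493,-.418,.05]))
rm={c:mask(c,"rest_in",[.481,-.416,.01]) for c in("top","side")}
for k in(["top"],["side"],["top","side"]): print("rest",k,[m.sum() for m in rm.values()],fit({c:rm[c]|pm[c] for c in k},R+[np.c_[box(.084,.026,.003,.075)]+[.012,0,0]],[.481,-.416,.05]))
B=[box(.09,.15,.092,.096)]
bm={c:mask(c,"boards_top",[.505,.055,.096]) for c in("top","side")}
for k in(["top"],["side"],["top","side"]): print("boards",k,fit({c:bm[c] for c in k},B,[.505,.055,-.028]))
cm={c:mask(c,"cover_grip",[.50,-.134,.09]) for c in("top","side")}
C=[box(.102,.19,.086,.088),box(.07,.018,.088,.12)]
for k in(["top"],["side"],["top","side"]): print("cover",k,fit({c:cm[c] for c in k},C,[.50,-.134,-.028]))
g=(T.max(2)<45).astype(np.uint8);gm=np.zeros_like(g);gm[195:240,448:480]=g[195:240,448:480]
print("grip dark",gm.sum(),fit({"top":gm},[box(.084,.026,.017,.075)],[.493,-.418,.1]))
E
```

```text
press ['top'] (array([ 0.4904, -0.4154,  5.9896]), np.float64(0.052))
press ['side'] (array([ 0.4919, -0.4206,  6.5174]), np.float64(0.168))
press ['top', 'side'] (array([ 0.4909, -0.4155,  5.3691]), np.float64(0.229))
rest ['top'] [np.int64(1421), np.int64(523)] (array([ 0.4851, -0.411 ,  3.8513]), np.float64(0.03))
rest ['side'] [np.int64(1421), np.int64(523)] (array([ 0.4868, -0.4472, 14.0505]), np.float64(0.715))
rest ['top', 'side'] [np.int64(1421), np.int64(523)] (array([ 0.4828, -0.4126,  3.1757]), np.float64(0.889))
boards ['top'] (array([ 0.5029,  0.0578, -1.763 ]), np.float64(0.055))
boards ['side'] (array([ 0.5022,  0.0613, -0.4947]), np.float64(0.068))
boards ['top', 'side'] (array([ 0.5023,  0.0582, -0.5565]), np.float64(0.131))
cover ['top'] (array([ 0.4991, -0.1297, -2.092 ]), np.float64(0.037))
cover ['side'] (array([ 0.5017, -0.1354, -1.8932]), np.float64(0.073))
cover ['top', 'side'] (array([ 0.5   , -0.1317, -2.4523]), np.float64(0.145))
grip dark 475 (array([ 0.4887, -0.4145,  3.0072]), np.float64(0.104))
```

>>> jog_arm([
  [0.112,0.047,-0.024,0,0,-0.00433,1],
  [0.112,0.047,-0.024,0,0,-0.00433,1],
  [0.112,0.047,-0.024,0,0,-0.00433,1],
  [0.112,0.047,-0.024,0,0,-0.00433,1],
  [0.112,0.047,-0.024,0,0,-0.00433,1],
  [0.112,0.047,-0.024,0,0,-0.00433,1],
  [0.112,0.047,-0.024,0,0,-0.00433,1],
  [0.112,0.047,-0.024,0,0,-0.00433,1],
  [0.112,0.047,-0.024,0,0,-0.00433,1],
  [0.112,0.047,-0.024,0,0,-0.00433,1],
  [0,0,0,0,0,0,1],
], grip_force=50)

```text
t: 3.02
position: [0.4968, -0.4126, 0.1805]
tcp_rot: [0.999, 0.055, 0.001, -0.002]
contact_force: [-0.5, 2.4, -0.9]
opening: 0.0852
```

>>> jog_arm([
  [0,0,0,0,0,0,1],
  [0,0,-0.0875,0,0,0,1],
  [0,0,-0.0875,0,0,0,1],
  [0,0,-0.0875,0,0,0,1],
  [0,0,-0.0875,0,0,0,1],
  [0,0,0,0,0,0,1],
  [0,0,0,0,0,0,1],
])

```text
t: 3.6
position: [0.4908, -0.4176, 0.0949]
tcp_rot: [0.999, 0.052, -0.0, -0.0]
contact_force: [-0.4, -0.3, 0.2]
opening: 0.0854
```

```bash
cat >> h.py <<'E'
def pose(tag=""):
    s=state();q=s["tcp_rot"];yaw=np.degrees(2*np.arctan2(q[1],q[0]))
    from scipy.spatial.transform import Rotation as Ro
    z=Ro.from_quat(q).as_matrix()[:,2]
    print(tag,round(s["t"],2),np.round(s["position"],4),"yaw",round((yaw+180)%360-180,2),"z",np.round(z,3),"F",np.round(s["contact_force"],1),"op",round(s["opening"],4),"q",np.round(s["qpos"],2))
E
python3 - <<'E'
from h import *
im=snapshot("side");cv2.imwrite("pics/s2.png",cv2.resize(im[100:200,310:460],None,fx=4,fy=4,interpolation=cv2.INTER_CUBIC));pose()
E
```

```text
3.65 [ 0.4913 -0.4179  0.0959] yaw 5.96 z [ 0.    -0.001 -1.   ] F [-0.2  0.7  0.3] op 0.0851 q [ 0.62  1.    0.09  1.35 -0.1   0.79 -0.73]
```

View pics/s2.png

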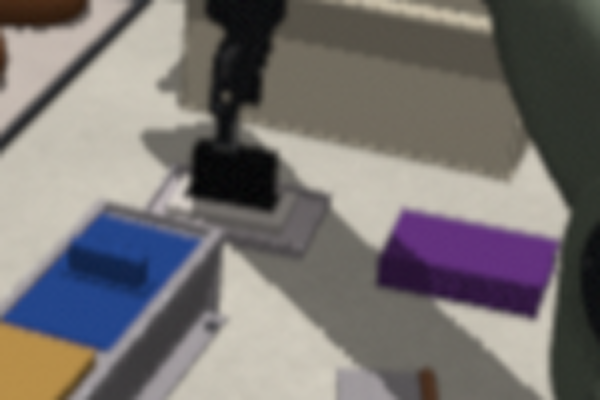

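>>> jog_arm([
  [0,0,-0.062,0,0,0,1],
  [0,0,-0.062,0,0,0,1],
  [0,0,-0.062,0,0,0,1],
  [0,0,0,0,0,0,1],
  [0,0,0,0,0,0,0],
  [0,0,0,0,0,0,0],
  [0,0,0,0,0,0,0],
  [0,0,0,0,0,0,0],
  [0,0,0,0,0,0,0],
  [0,0,0,0,0,0,0],
  [0,0,0,0,0,0,0],
  [0,0,0,0,0,0,0],
], grip_force=60)

```text
t: 4.65
position: [0.4919, -0.4174, 0.0491]
tcp_rot: [0.999, 0.052, 0.0, 0.0]
contact_force: [-1.0, -0.4, 6.5]
opening: 0.025
```

Run:
```python
from h import *
pose()
```

```text
4.65 [ 0.4919 -0.4174  0.0491] yaw 6.0 z [ 0.001 -0.001 -1.   ] F [-1.  -0.4  6.5] op 0.025 q [ 0.62  1.06  0.08  1.37 -0.11  0.71 -0.73]
```

>>> jog_arm([
  [0,0,0.06,0,0,0,0],
  [0,0,0.1,0,0,0,0],
  [0,0,0.1,0,0,0,0],
  [0,0,0.1,0,0,0,0],
  [0,0,0.1,0,0,0,0],
  [0,0,0.1,0,0,0,0],
  [0,0,0,0,0,0,0],
  [0,0,0,0,0,0,0],
])

```text
t: 5.32
position: [0.4917, -0.4172, 0.1889]
tcp_rot: [0.999, 0.052, 0.0, 0.0]
contact_force: [-0.0, 0.3, -5.8]
opening: 0.0254
```

>>> jog_arm([
  [0.0032,0.1352,0,0,0,0.01633,0],
  [0.0032,0.1352,0,0,0,0.01633,0],
  [0.0032,0.1352,0,0,0,0.01633,0],
  [0.0032,0.1352,0,0,0,0.01633,0],
  [0.0032,0.1352,0,0,0,0.01633,0],
  [0.0032,0.1352,0,0,0,0.01633,0],
  [0.0032,0.1352,0,0,0,0.01633,0],
  [0.0032,0.1352,0,0,0,0.01633,0],
  [0.0032,0.1352,0,0,0,0.01633,0],
  [0.0032,0.1352,0,0,0,0.01633,0],
  [0.0032,0.1352,0,0,0,0.01633,0],
  [0.0032,0.1352,0,0,0,0.01633,0],
  [0.0032,0.1352,0,0,0,0.01633,0],
  [0.0032,0.1352,0,0,0,0.01633,0],
  [0,0,0,0,0,0,0],
  [0,0,0,0,0,0,0],
  [0,0,0,0,0,0,0],
])

```text
t: 6.73
position: [0.5023, 0.0556, 0.1874]
tcp_rot: [0.718, 0.696, -0.001, -0.0]
contact_force: [0.7, -0.9, -3.6]
opening: 0.0255
```

Run:
```python
from h import *
T=snapshot("top");S=snapshot("side")
pose()
for c in("top","side"):
    for q in("press_grip","press","boards_top","magazine"): print(c,q,[(np.round(d["at"],3).tolist(),round(d["p"],2)) for d in tip_of(c,q)[:3]])
a=cv2.resize(T[170:260,240:420],(800,400),interpolation=cv2.INTER_CUBIC)
b=cv2.resize(S[130:250,260:400],(0,0),fx=2.0,fy=2.0) 
a=cv2.resize(T[160:250,240:420],None,fx=2.2,fy=2.2,interpolation=cv2.INTER_CUBIC);b=cv2.resize(S[120:245,260:400],None,fx=2.8,fy=2.8,interpolation=cv2.INTER_CUBIC)
o=np.zeros((max(a.shape[0],b.shape[0]),a.shape[1]+b.shape[1],3),np.uint8);o[:a.shape[0],:a.shape[1]]=a;o[:b.shape[0],a.shape[1]:]=b
print(o.shape);cv2.imwrite("pics/c3.png",o)
```

```text
6.83 [0.5025 0.0551 0.1877] yaw 88.2 z [-0.001 -0.    -1.   ] F [-0.3  0.  -4.6] op 0.0253 q [-0.05  0.69 -0.22  1.8   0.22  0.68 -0.43]
top press_grip [([0.748, 0.076, -0.004], 0.64)]
top press []
top boards_top [([0.252, -0.4, 0.039], 0.97), ([0.24, 0.386, 0.033], 0.77)]
top magazine [([0.508, -0.037, 0.004], 0.84)]
side press_grip [([0.506, 0.054, 0.189], 0.92)]
side press [([0.503, 0.056, 0.144], 0.75)]
side boards_top [([0.507, 0.058, 0.099], 0.96), ([0.242, 0.384, 0.04], 0.87), ([0.25, -0.403, 0.031], 0.86)]
side magazine [([0.5, -0.036, 0.001], 0.6)]
(350, 788, 3)
```

View pics/c3.png

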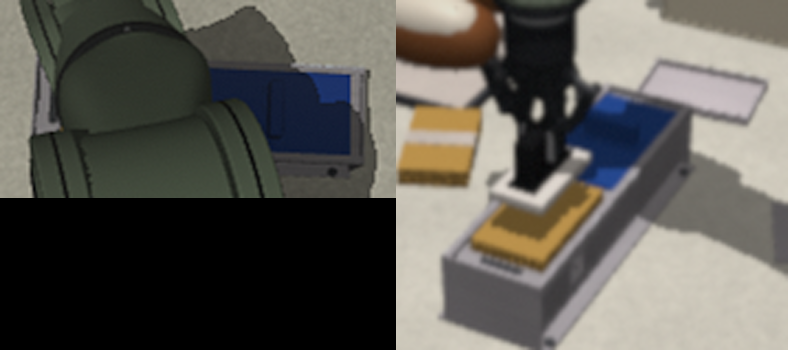

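>>> jog_arm([
  [0.008,0.004,-0.053,0,0,0,0],
  [0,0,-0.053,0,0,0,0],
  [0,0,-0.053,0,0,0,0],
  [0,0,-0.02,0,0,0,0],
  [0,0,-0.02,0,0,0,0],
  [0,0,-0.02,0,0,0,0],
  [0,0,-0.02,0,0,0,0],
  [0,0,-0.02,0,0,0,0],
  [0,0,-0.02,0,0,0,0],
  [0,0,0,0,0,0,0],
  [0,0,0,0,0,0,0],
], grip_force=80)

```text
t: 8.15
position: [0.5051, 0.0571, 0.1187]
tcp_rot: [0.717, 0.697, 0.0, 0.0]
contact_force: [-0.1, 0.2, -4.6]
opening: 0.0251
```

Run:
```python
from h import *
S=snapshot("side");pose();print(state()["torque"])
for q in("press_grip","boards_top","press"): print(q,[(np.round(d["at"],3).tolist(),round(d["p"],2)) for d in tip_of("side",q)[:3]])
cv2.imwrite("pics/c4.png",cv2.resize(S[150:245,270:380],None,fx=5,fy=5,interpolation=cv2.INTER_CUBIC))
```

```text
8.2 [0.5051 0.0571 0.1188] yaw 88.3 z [ 0.001  0.    -1.   ] F [ 0.1 -1.2 -5.4] op 0.0251 q [-0.08  0.8  -0.17  1.86  0.26  0.5  -0.46]
[-0.00447631  0.00739127  0.01882642]
press_grip [([0.508, 0.057, 0.119], 0.67), ([0.505, 0.058, 0.076], 0.48)]
boards_top [([0.25, -0.405, 0.037], 0.94), ([0.24, 0.383, 0.036], 0.86), ([0.509, 0.055, 0.074], 0.58)]
press [([0.505, 0.061, 0.073], 0.68)]
```

View pics/c4.png

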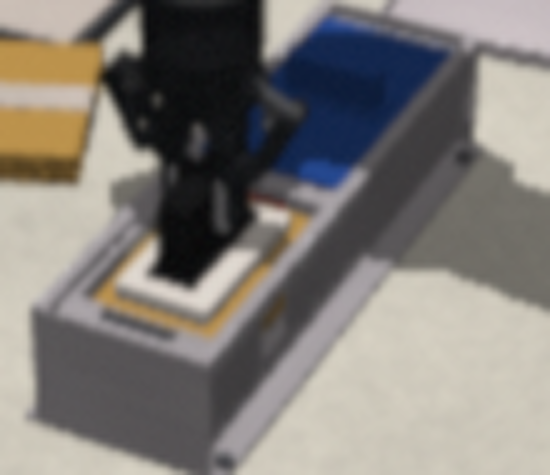

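>>> jog_arm([
  [0,0,-0.012,0,0,0,0],
  [0,0,-0.012,0,0,0,0],
  [0,0,0,0,0,0,0],
  [0,0,0,0,0,0,0],
])

```text
t: 8.68
position: [0.5051, 0.0571, 0.1128]
tcp_rot: [0.717, 0.697, 0.0, 0.0]
contact_force: [-0.5, -0.4, 5.5]
opening: 0.0248
```

>>> jog_arm([
  [0,0,-0.008,0,0,0,0],
  [0,0,0,0,0,0,0],
  [0,0,0,0,0,0,0],
])

```text
t: 8.93
position: [0.5054, 0.0571, 0.1119]
tcp_rot: [0.718, 0.697, 0.001, 0.001]
contact_force: [-2.9, -1.1, 32.3]
opening: 0.0252
```

>>> jog_arm([
  [0,0,-0.003,0,0,0,0],
  [0,0,0,0,0,0,0],
  [0,0,0,0,0,0,0],
  [0,0,0,0,0,0,0],
])

```text
t: 9.27
position: [0.5054, 0.0571, 0.1118]
tcp_rot: [0.718, 0.697, 0.001, 0.001]
contact_force: [-6.5, -0.7, 50.0]
opening: 0.025
```

Run:
```python
from h import *
S=snapshot("side");pose()
cv2.imwrite("pics/c5.png",cv2.resize(S[150:245,270:380],None,fx=5,fy=5,interpolation=cv2.INTER_CUBIC))
for q in("catch_far","catch_near"): print(q,[(np.round(d["at"],3).tolist(),round(d["p"],2)) for d in find_in("side",q)[:3]])
```

```text
9.32 [0.5054 0.0571 0.1118] yaw 88.3 z [ 0.003 -0.    -1.   ] F [-7.4 -0.9 50.1] op 0.0253 q [-0.08  0.82 -0.17  1.87  0.27  0.48 -0.47]
catch_far []
catch_near []
```

View pics/c5.png

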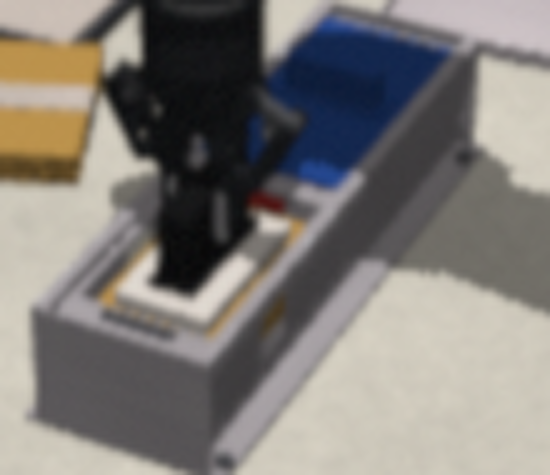

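>>> jog_arm([
  [0,0,0.012,0,0,0,0],
  [0,0,0.04,0,0,0,0],
  [0,0,0.09,0,0,0,0],
  [0,0,0.09,0,0,0,0],
  [0,0,0.09,0,0,0,0],
  [0,-0.1,0,0,0,0,0],
  [0,-0.15,0,0,0,0,0],
  [0,-0.15,0,0,0,0,0],
  [0,-0.15,0,0,0,0,0],
  [0,-0.15,0,0,0,0,0],
  [0,-0.15,0,0,0,0,0],
  [0,-0.15,0,0,0,0,0],
  [0,0,0,0,0,0,0],
  [0,0,0,0,0,0,0],
])

```text
t: 10.58
position: [0.5041, -0.195, 0.1898]
tcp_rot: [0.719, 0.695, -0.0, -0.0]
contact_force: [-0.2, 1.4, -4.2]
opening: 0.0254
```

Run:
```python
from h import *
T=snapshot("top");S=snapshot("side");pose()
for c in("top","side"):
    for q in("boards_top","rest_in","press_grip","cover_grip"): print(c,q,[(np.round(d["at"],3).tolist(),round(d["p"],2)) for d in tip_of(c,q)[:3]])
    m=mask(c,"rest_in",[.481,-.416,.01]);print(m.sum(),fit({c:m},[box(.164,.112,0,.014)],[.482,-.414,.05]))
a=cv2.resize(T[170:250,245,None] if 0 else T[175:245,245:345],None,fx=3.9,fy=3.9,interpolation=cv2.INTER_CUBIC);b=cv2.resize(S[160:245,270:370],None,fx=3.9,fy=3.9,interpolation=cv2.INTER_CUBIC)
o=np.zeros((340,790,3),np.uint8);o[:a.shape[0],:a.shape[1]]=a;o[:b.shape[0],400:400+b.shape[1]]=b[:340]
cv2.imwrite("pics/c6.png",o)
```

```text
10.68 [ 0.5048 -0.1922  0.1902] yaw 88.33 z [-0.     0.001 -1.   ] F [ 0.4  0.1 -3.7] op 0.0252 q [ 0.46  0.73 -0.29  1.68  0.27  0.77  0.01]
top boards_top [([0.502, 0.054, 0.07], 0.63), ([0.241, 0.387, 0.034], 0.6)]
top rest_in []
top press_grip [([0.506, -0.195, 0.193], 0.73)]
top cover_grip [([0.499, -0.132, 0.105], 0.73)]
533 (array([ 0.4819, -0.4167,  5.8728]), np.float64(5.238))
side boards_top [([0.242, 0.382, 0.041], 0.94), ([0.251, -0.401, 0.035], 0.81), ([0.509, 0.058, 0.073], 0.73)]
side rest_in [([0.485, -0.413, 0.0], 0.61)]
side press_grip [([0.509, -0.194, 0.192], 0.57)]
side cover_grip [([0.5, -0.133, 0.107], 0.81)]
632 (array([ 0.4842, -0.4199,  1.3853]), np.float64(0.237))
```

View pics/c6.png

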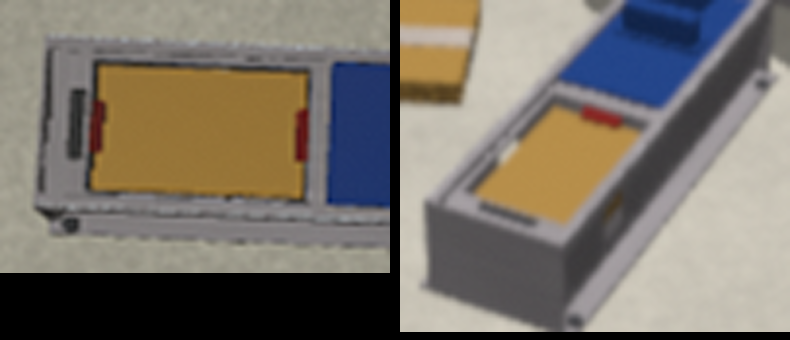

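>>> jog_arm([
  [-0.0065,-0.0686,0,0,0,-0.01801,0],
  [-0.0065,-0.0686,0,0,0,-0.01801,0],
  [-0.0065,-0.0686,0,0,0,-0.01801,0],
  [-0.0065,-0.0686,0,0,0,-0.01801,0],
  [-0.0065,-0.0686,0,0,0,-0.01801,0],
  [-0.0065,-0.0686,0,0,0,-0.01801,0],
  [-0.0065,-0.0686,0,0,0,-0.01801,0],
  [-0.0065,-0.0686,0,0,0,-0.01801,0],
  [-0.0065,-0.0686,0,0,0,-0.01801,0],
  [-0.0065,-0.0686,0,0,0,-0.01801,0],
  [-0.0065,-0.0686,0,0,0,-0.01801,0],
  [-0.0065,-0.0686,0,0,0,-0.01801,0],
  [-0.0065,-0.0686,0,0,0,-0.01801,0],
  [0,0,-0.05,0,0,0,0],
  [0,0,-0.1,0,0,0,0],
  [0,0,-0.1,0,0,0,0],
  [0,0,-0.1,0,0,0,0],
  [0,0,-0.05,0,0,0,0],
  [0,0,0,0,0,0,0],
  [0,0,0,0,0,0,0],
])

```text
t: 12.85
position: [0.4838, -0.416, 0.0907]
tcp_rot: [0.999, 0.035, -0.0, -0.0]
contact_force: [1.2, -0.6, -3.7]
opening: 0.0251
```

Run:
```python
from h import *
S=snapshot("side");snapshot("top");pose()
for c in("top","side"):
    for q in("rest_in","press_grip"): print(c,q,[(np.round(d["at"],3).tolist(),round(d["p"],2)) for d in tip_of(c,q)[:3]])
cv2.imwrite("pics/c7.png",cv2.resize(S[100:180,330:430],None,fx=5,fy=5,interpolation=cv2.INTER_CUBIC))
```

```text
12.95 [ 0.4842 -0.4164  0.0918] yaw 4.02 z [ 0.002 -0.001 -1.   ] F [-0.7  0.1 -4.1] op 0.0247 q [ 0.62  0.99  0.09  1.38 -0.11  0.77 -0.75]
top rest_in [([0.482, -0.415, 0.004], 0.55)]
top press_grip [([0.484, -0.415, 0.094], 0.51)]
side rest_in [([0.482, -0.414, 0.002], 0.96)]
side press_grip [([0.508, 0.058, 0.072], 0.72), ([0.488, -0.419, 0.093], 0.61)]
```

View pics/c7.png

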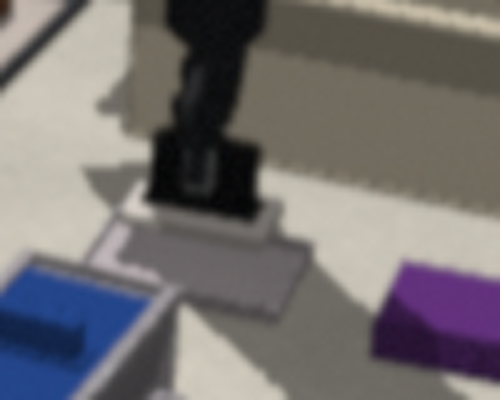

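>>> jog_arm([
  [0,0,-0.06,0,0,0,0],
  [0,0,-0.06,0,0,0,0],
  [0,0,-0.035,0,0,0,0],
  [0,0,-0.015,0,0,0,0],
  [0,0,0,0,0,0,0],
  [0,0,0,0,0,0,0],
])

```text
t: 13.65
position: [0.4834, -0.4158, 0.0491]
tcp_rot: [0.999, 0.035, -0.0, -0.0]
contact_force: [-5.6, 5.4, 12.7]
opening: 0.0251
```

>>> jog_arm([
  [0,0,0,0,0,0,1],
  [0,0,0,0,0,0,1],
  [0,0,0,0,0,0,1],
  [0,0,0,0,0,0,1],
  [0,0,0,0,0,0,1],
  [0,0,0.06,0,0,0,1],
  [0,0,0.1,0,0,0,1],
  [0,0,0.1,0,0,0,1],
  [0,0,0.11,0,0,0,1],
  [0,0,0.11,0,0,0,1],
  [0.007,0.14,0,0,0,-0.002,1],
  [0.007,0.14,0,0,0,-0.002,1],
  [0.007,0.14,0,0,0,-0.002,1],
  [0.007,0.14,0,0,0,-0.002,1],
  [0.007,0.14,0,0,0,-0.002,1],
  [0.007,0.14,0,0,0,-0.002,1],
  [0.007,0.14,0,0,0,-0.002,1],
  [0.011,0.15,0,0,0,-0.0018,1],
  [0,0,0,0,0,0,1],
  [0,0,0,0,0,0,1],
])

```text
t: 15.32
position: [0.4991, -0.1315, 0.1679]
tcp_rot: [1.0, -0.013, 0.0, -0.0]
contact_force: [0.7, -1.7, 0.5]
opening: 0.085
```

Run:
```python
from h import *
S=snapshot("side");T=snapshot("top");pose()
for c in("top","side"):
    for q in("rest_in","press_grip","cover_grip"): print(c,q,[(np.round(d["at"],3).tolist(),round(d["p"],2)) for d in tip_of(c,q)[:3]])
a=cv2.resize(T[180:260,430:490],None,fx=4.5,fy=4.5,interpolation=cv2.INTER_CUBIC)
b=cv2.resize(S[100:200,310:420],None,fx=4.5,fy=4.5,interpolation=cv2.INTER_CUBIC)
o=np.zeros((450,790,3),np.uint8);o[:360,:270]=a;o[:,280:775]=b
cv2.imwrite("pics/c8.png",o)
```

```text
15.42 [ 0.4987 -0.1341  0.1679] yaw -1.69 z [ 0. -0. -1.] F [ 0.4 -0.   0.7] op 0.0855 q [ 0.1   0.74  0.18  1.8  -0.21  0.63 -1.2 ]
top rest_in [([0.485, -0.413, 0.003], 0.84)]
top press_grip [([0.482, -0.415, 0.05], 0.91)]
top cover_grip [([0.74, -0.131, -0.0], 0.71)]
side rest_in [([0.482, -0.413, 0.0], 0.82)]
side press_grip [([0.49, -0.421, 0.051], 0.58)]
side cover_grip [([0.501, -0.134, 0.104], 0.71)]
```

View pics/c8.png

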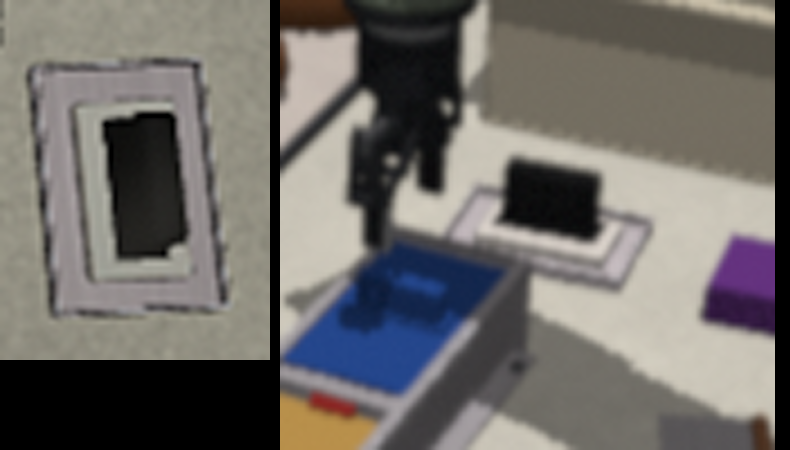

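>>> jog_arm([
  [0,0,-0.09,0,0,0,1],
  [0,0,-0.09,0,0,0,1],
  [0,0,-0.07,0,0,0,1],
  [0,0,0,0,0,0,1],
  [0,0,0,0,0,0,0],
  [0,0,0,0,0,0,0],
  [0,0,0,0,0,0,0],
  [0,0,0,0,0,0,0],
  [0,0,0,0,0,0,0],
  [0,0,0,0,0,0,0],
  [0,0,0,0,0,0,0],
  [0,0,0,0,0,0,0],
], grip_force=40)

```text
t: 16.72
position: [0.4989, -0.1334, 0.1059]
tcp_rot: [1.0, -0.015, 0.0, -0.0]
contact_force: [-0.9, 1.3, 8.8]
opening: 0.0178
```

>>> jog_arm([
  [0.0015,0.05,0,0,0,0,0],
  [0.003,0.09,0,0,0,0,0],
  [0.003,0.1,0,0,0,0,0],
  [0.003,0.1,0,0,0,0,0],
  [0.003,0.1,0,0,0,0,0],
  [0.003,0.1,0,0,0,0,0],
  [0.0018,0.06,0,0,0,0,0],
  [0,0,0,0,0,0,0],
  [0,0,0,0,0,0,0],
])

```text
t: 17.47
position: [0.5031, 0.0179, 0.1058]
tcp_rot: [1.0, -0.014, 0.0, -0.0]
contact_force: [-4.3, 0.8, 10.5]
opening: 0.0172
```

>>> jog_arm([
  [0.0006,0.02,0,0,0,0,0],
  [0.0006,0.02,0,0,0,0,0],
  [0.0006,0.02,0,0,0,0,0],
  [0.0006,0.02,0,0,0,0,0],
  [0,0,0,0,0,0,0],
  [0,0,0,0,0,0,0],
])

```text
t: 17.97
position: [0.5037, 0.0371, 0.1059]
tcp_rot: [1.0, -0.014, 0.0, -0.0]
contact_force: [-3.7, 1.4, 10.9]
opening: 0.0169
```

>>> jog_arm([
  [0.0006,0.02,0,0,0,0,0],
  [0.0006,0.02,0,0,0,0,0],
  [0.0006,0.02,0,0,0,0,0],
  [0,0,0,0,0,0,0],
  [0,0,0,0,0,0,0],
])

```text
t: 18.38
position: [0.5041, 0.0517, 0.1059]
tcp_rot: [1.0, -0.014, -0.0, -0.0]
contact_force: [-4.4, -0.3, 12.1]
opening: 0.0168
```

>>> jog_arm([
  [0.0005,0.016,0,0,0,0,0],
  [0,0,0,0,0,0,0],
  [0,0,0,0,0,0,0],
])

```text
t: 18.63
position: [0.5042, 0.0555, 0.1059]
tcp_rot: [1.0, -0.015, 0.0, -0.0]
contact_force: [-4.9, -1.3, 12.4]
opening: 0.0171
```

>>> jog_arm([
  [0.0004,0.012,0,0,0,0,0],
  [0,0,0,0,0,0,0],
  [0,0,0,0,0,0,0],
])

```text
t: 18.88
position: [0.5042, 0.0587, 0.1059]
tcp_rot: [1.0, -0.014, -0.0, -0.0]
contact_force: [-4.7, 0.1, 12.7]
opening: 0.0173
```

>>> jog_arm([
  [0.0004,0.012,0,0,0,0,0],
  [0,0,0,0,0,0,0],
  [0,0,0,0,0,0,0],
])

```text
t: 19.13
position: [0.5044, 0.062, 0.1059]
tcp_rot: [1.0, -0.014, -0.0, -0.0]
contact_force: [-3.9, 1.5, 12.0]
opening: 0.0174
```

Run:
```python
from h import *
S=snapshot("side");pose()
cv2.imwrite("pics/c9.png",cv2.resize(S[140:245,265,None] if 0 else S[140:245,265:375],None,fx=5,fy=5,interpolation=cv2.INTER_CUBIC))
```

```text
19.18 [0.5044 0.0619 0.1058] yaw -1.65 z [-0.     0.001 -1.   ] F [-4.5  1.5 11.9] op 0.0176 q [-0.29  0.84  0.2   1.88 -0.34  0.46 -1.45]
```

View pics/c9.png

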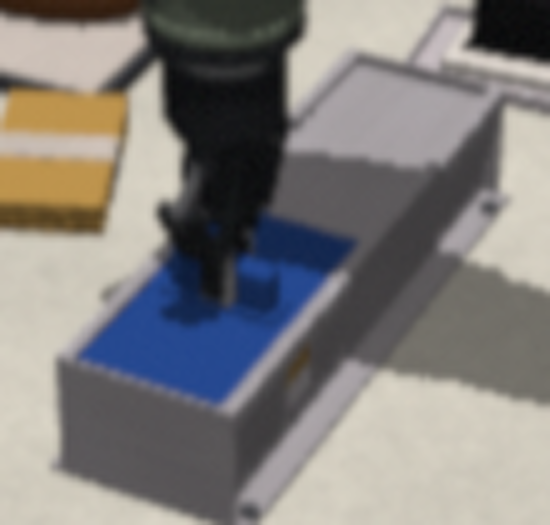

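>>> jog_arm([
  [0.0004,0.012,0,0,0,0,0],
  [0,0,0,0,0,0,0],
  [0,0,0,0,0,0,0],
])

```text
t: 19.43
position: [0.5044, 0.0641, 0.1058]
tcp_rot: [1.0, -0.015, -0.0, 0.0]
contact_force: [-4.6, -4.0, 12.0]
opening: 0.0169
```

>>> jog_arm([
  [0.0004,0.012,0,0,0,0,0],
  [0,0,0,0,0,0,0],
  [0,0,0,0,0,0,0],
])

```text
t: 19.68
position: [0.5044, 0.0643, 0.1059]
tcp_rot: [1.0, -0.016, -0.0, 0.002]
contact_force: [-5.4, -22.8, 12.6]
opening: 0.0172
```

>>> jog_arm([
  [0.0002,0.008,0,0,0,0,0],
  [0,0,0,0,0,0,0],
  [0,0,0,0,0,0,0],
  [0,0,0,0,0,0,0],
])

```text
t: 20.02
position: [0.5045, 0.0645, 0.1059]
tcp_rot: [1.0, -0.017, -0.0, 0.003]
contact_force: [-5.6, -34.5, 13.0]
opening: 0.0173
```

>>> jog_arm([
  [-0.0006,-0.02,0,0,0,0,0],
  [0,0,0,0,0,0,0],
  [0,0,0,0,0,0,1],
  [0,0,0,0,0,0,1],
  [0,0,0,0,0,0,1],
  [0,0,0,0,0,0,1],
  [0,0,0,0,0,0,1],
  [0,0,0.08,0,0,0,1],
  [0,0,0.15,0,0,0,1],
  [0,0,0.15,0,0,0,1],
  [0,-0.15,0,0,0,0,1],
  [0,-0.15,0,0,0,0,1],
  [0,-0.15,0,0,0,0,1],
  [0,-0.15,0,0,0,0,1],
  [0,-0.15,0,0,0,0,1],
  [0,-0.15,0,0,0,0,1],
  [0,0,0,0,0,0,1],
  [0,0,0,0,0,0,1],
])

```text
t: 21.52
position: [0.5043, -0.1623, 0.2002]
tcp_rot: [1.0, -0.016, -0.0, 0.0]
contact_force: [-0.9, 1.1, 0.5]
opening: 0.0849
```

Run:
```python
from h import *
S=snapshot("side");T=snapshot("top");pose()
for c in("top","side"):
    for q in("cover_grip","press_grip","rest_in","magazine","tub","spare_boards","shaker"): print(c,q,[(np.round(d["at"],3).tolist(),round(d["p"],2)) for d in tip_of(c,q)[:2]])
im=T;b,g,r=[im[...,k].astype(int) for k in range(3)]
blue=(b>r+40)&(b>g+20); blue[:,:240]=0;blue[:,420:]=0;blue[:170]=0;blue[260:]=0
print("blue",rect("top",blue,.088))
a=cv2.resize(T[175:250,245:420],None,fx=2.2,fy=2.2,interpolation=cv2.INTER_CUBIC)
b=cv2.resize(S[110:245,265:400],None,fx=3,fy=3,interpolation=cv2.INTER_CUBIC)
o=np.zeros((410,800,3),np.uint8);o[:a.shape[0],:a.shape[1]]=a;o[:b.shape[0],390:390+b.shape[1]]=b
cv2.imwrite("pics/c10.png",o)
```

```text
21.62 [ 0.5048 -0.1596  0.2002] yaw -1.63 z [-0.     0.001 -1.   ] F [-0.8  0.2 -0.2] op 0.0856 q [ 0.12  0.71  0.23  1.71 -0.22  0.74 -1.14]
top cover_grip [([0.505, 0.065, 0.104], 0.69)]
top press_grip [([0.483, -0.415, 0.052], 0.91)]
top rest_in [([0.483, -0.416, 0.002], 0.66)]
top magazine [([0.505, -0.037, 0.004], 0.92)]
top tub [([0.459, 0.396, -0.002], 0.66)]
top spare_boards [([0.738, -0.132, 0.0], 0.86)]
top shaker [([0.743, 0.075, -0.002], 0.68)]
side cover_grip [([0.506, 0.062, 0.107], 0.63)]
side press_grip [([0.488, -0.417, 0.055], 0.72), ([0.506, 0.064, 0.105], 0.2)]
side rest_in [([0.483, -0.414, 0.003], 0.66)]
side magazine [([0.5, -0.036, 0.001], 0.97), ([0.505, 0.063, 0.107], 0.43)]
side tub [([0.463, 0.394, -0.001], 0.73)]
side spare_boards [([0.739, -0.128, 0.004], 0.92)]
side shaker [([0.747, 0.077, 0.002], 0.81)]
blue (array([505.4,  65. ]), array([188.6, 100.3]), 88.32)
```

View pics/c10.png

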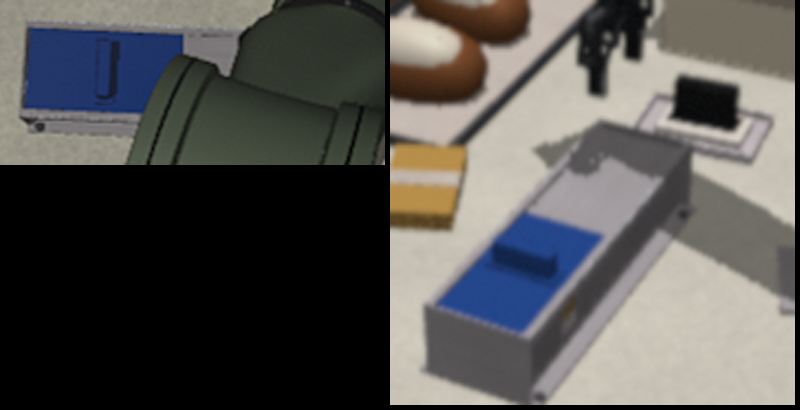

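```bash
python3 -c "
from bench import *
sign_off();print(state()['t'])"
```

```text
the job is handed in; nothing more can be done
the job is handed in; nothing more can be done
```

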